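Pack the laser-head service kit

TASK

Pack the laser-head service kit: press the case's release button so that the lid springs wide open, lift out the white packing plate and lay it flat in the middle of the rubber pad. Then lay every instrument that is on the bench into the case, each lying down in its own compartment in order of use, counted from the end nearest the robot: 1 inspection mirror, 2 probe, 3 forceps, 4 spatula, 5 screwdriver; the compartments of missing instruments stay empty. When all is in, shut the lid until it latches, and leave the other things on the bench where they are.

Things in the scene. Friction and masses are not known exactly. Their poses are not given: they have to be found in the camera images.
- case: fixed black instrument case, 260 (x) x 200 (y) mm, walls 5 mm thick, 66 mm high, floor top at 6 mm. Origin: centre of its underside; x runs along the row of five compartments, away from the robot (within 0.2 rad); y towards the hinge side (robot's left). Two grey combs run along x at y = +-40 mm, 8 mm thick: ledges 20 mm above the table, teeth 4 mm thick up to 32 mm between compartments
- slot1 (a point): compartment 1 (nearest the robot): its middle, at the height of the comb ledges (20 mm), axes as the case's; pitch 46 mm, 42 mm clear between teeth. An instrument lies in it along the case's y, across both combs; between the combs (|y| < 36 mm) fingers can go down to the floor
- slot2 (a point): compartment 2: its middle, at the height of the comb ledges (20 mm), axes as the case's; pitch 46 mm, 42 mm clear between teeth. An instrument lies in it along the case's y, across both combs; between the combs (|y| < 36 mm) fingers can go down to the floor
- slot3 (a point): compartment 3: its middle, at the height of the comb ledges (20 mm), axes as the case's; pitch 46 mm, 42 mm clear between teeth. An instrument lies in it along the case's y, across both combs; between the combs (|y| < 36 mm) fingers can go down to the floor
- slot4 (a point): compartment 4: its middle, at the height of the comb ledges (20 mm), axes as the case's; pitch 46 mm, 42 mm clear between teeth. An instrument lies in it along the case's y, across both combs; between the combs (|y| < 36 mm) fingers can go down to the floor
- slot5 (a point): compartment 5 (farthest): its middle, at the height of the comb ledges (20 mm), axes as the case's; pitch 46 mm, 42 mm clear between teeth. An instrument lies in it along the case's y, across both combs; between the combs (|y| < 36 mm) fingers can go down to the floor
- lid (a joint): aluminium lid, 264 x 204 x 5 mm (plus a 2 mm panel outside), hinged on the case's +y side: 0 shut (latched 0 to 0.02), 1.75 open at its stop, just past upright. A spring (0.2 to 0.3 N m) throws it open and holds it so. To shut: push its outer face over and down (2 to 3 N at the free edge), then press the free edge with 6 to 12 N down to -0.01 or -0.02 (its limit), when the latch snaps over
- lid_hinge (a point): middle of the lid's hinge line, at (0, 100, 72) mm in the case frame; the line runs along the case's x
- lid_edge (a point): middle of the lid's free edge, on its outer face, 204 mm from the hinge; near the latch and button side when shut
- release_top (a point): centre of the top of the release button (round, 28 mm across, pressed straight down, springs back; 6 mm travel, 5 N fully down; beyond about 4 mm it frees the lid; it dips by itself as the lid latches), on a ledge outside the case's -y wall, at y = -136 mm in the case frame
- plate: white packing plate, 110 (x) x 120 (y) x 6 mm, with a grip fin on top in the middle: 12 mm thick (x), 60 mm long (y), 22 mm high above the plate. Origin at the centre of the plate's underside, z up. At the start it lies in the shut case on top of the comb teeth, its underside 32 mm above the table. About 100 g.
- pad: fixed black rubber pad on the bench, 130 (x) x 160 (y) x 3 mm, to the robot's left, nearer than the case. Origin at the centre of its underside
- mirror: inspection mirror: square aluminium handle 125 x 14 x 14 mm with a short neck and a round 28 mm mirror disc at its end, 162 mm long in all. Origin at the middle of its length, width and height; its x axis runs along it towards the working end, y across, z up. The handle spans x = -80 to 45 mm. About 50 g. Belongs in compartment 1. May be absent.
- probe: probe: square aluminium handle 125 x 14 x 14 mm with dark grip rings and a thin 4 mm rod with a bent point, 160 mm long in all. Origin at the middle of its length, width and height; its x axis runs along it towards the working end, y across, z up. The handle spans x = -80 to 45 mm. About 45 g. Belongs in compartment 2. May be absent.
- forceps: steel forceps, rigid: two parallel flat arms joined at the back and converging to the tips, 160 mm long, 16 mm wide, 14 mm high. Origin at the middle of its length, width and height; its x axis runs along it towards the working end, y across, z up. About 50 g. Belongs in compartment 3. May be absent.
- spatula: spatula: square black handle 125 x 14 x 14 mm with a flat steel blade 22 mm wide and 2 mm thick, 161 mm long in all. Origin at the middle of its length, width and height; its x axis runs along it towards the working end, y across, z up. The handle spans x = -80 to 45 mm. About 50 g. Belongs in compartment 4. May be absent.
- driver: screwdriver: thick black handle 110 x 20 x 20 mm with a 6 mm round steel shaft, 160 mm long in all. Origin at the middle of its length, width and height; its x axis runs along it towards the working end, y across, z up. The handle spans x = -80 to 30 mm. About 70 g. Belongs in compartment 5. May be absent.
- post_mount: bystander, to be left alone: optic in a black square frame on a steel post, 50 x 50 x 120 mm. Origin at the centre of its underside
- lens_tube: bystander, to be left alone: short black lens tube standing on end, 48 mm across, 30 mm high. Origin at the centre of its underside
- beam_block: bystander, to be left alone: black beam block, 40 x 60 x 58 mm. Origin at the centre of its underside
- post_holder: bystander, to be left alone: steel post holder, 32 mm across, 45 mm high. Origin at the centre of its underside
- clamp: bystander, to be left alone: aluminium table clamp, 60 x 25 x 20 mm. Origin at the centre of its underside
- wash_jar: bystander, to be left alone: white jar, 60 mm across, 75 mm high. Origin at the centre of its underside
There are look-alikes about, which are no part of the job. Of the things shaped like the pad, the black one is meant.

How it is judged:
By the outcome, as a careful person would: the job done as asked, in the order asked, and still so for the second after the job is handed in, with the robot touching nothing.
Of mirror, probe, forceps, spatula, driver only 3 to 5 are there at a start; the rules pass over those that are not, and their reading is None.
At some moment in a run one of mirror, probe, forceps, spatula, driver may be knocked a few centimetres aside while the robot is not near it.
Once in a run the grip may slacken for a moment while it holds something.
It also fails if it takes over 210 s, if anything falls off the work surface, if the arm or the gripper's body presses on something with over 40 N, if the wrist force passes 120 N, or if a joint passes its speed limit or range.

ROBOT

A 6-joint arm with a two-finger parallel gripper is mounted at the origin on the work surface. World frame = base frame: x ahead of the robot, y to its left, z up, the work surface at z = 0. Lengths are in m, angles in degrees, forces in N, time in s.
With the tool pointing down it reaches from about 0.325 to 0.85 m from the base axis. Payload 15.5 kg.
Tool frame: the origin (TCP) lies midway between the tips of the shut fingers; the grasp point (between the pads) lies 19 mm behind it; z points along the fingers, y is the line along which they close (so a half turn about z gives the same grasp; the last joint's range is limited). The gripper opens to 91 mm and grips with 3 to 60 N. Pads are 32 mm wide; open, the fingers measure 118 mm over their backs; the gripper's body (76 mm by 178 mm) begins 60 mm behind the grasp point.
Start: joints at [-70.044, 28.281, 77.091, -0, 74.628, -5.472], TCP at [0.268, -0.564, 0.214] pointing down, gripper open.
Joint ranges: [-166.48, 166.48], [-47.26, 123.95], [12.59, 153.08], [-70.14, 250.14], [6.76, 159.57], [-176.63, 176.63]. Speed limits (degrees/s): [108.29, 108.29, 147.25, 172.46, 172.46, 172.46].

INTERFACE

Orientations are given as a 3x3 rotation matrix whose columns are the frame's x, y, z axes.
In Python, from bench import ctrl gives the robot as it stands. The module is installed in compiled form; this text tells all that it offers. Calls block until the motion is done:
- ctrl.goto(position, orientation): joint-space move of the TCP to a pose.
- ctrl.move_l(position, vel=0.15, ori=None, contact_N=None): straight line of the TCP; ori=None keeps the orientation; vel is the mean speed in m/s. With contact_N (N) it stops when the force on the tool has changed by that much, and returns True; else False.
- ctrl.movej(angles): joint-space move.
- ctrl.command_gripper(opening): opening from 0.0 (shut) to 1.0 (fully open); the grip force is fixed at half the most; returns when the fingers have stopped.
- ctrl.sleep(seconds).
- ctrl.ik(position, orientation): joint angles nearest the present ones, or None.
- ctrl.read_camera(name): name is "scene" or "side" or "wrist"; returns the picture (384x512x3 uint8, blue, green, red); there is no depth.
- ctrl.camera_params(name): a dict with "fx", "fy", "cx", "cy" (pixels), "pose" (4x4, takes a point from camera to world coordinates); the wrist camera has in their place "T_tool_cam" (4x4, takes a point from camera to tool coordinates, whose origin is the TCP and whose axes are the flange's). Camera axes: x right, y up, looking along -z (the intrinsics and any distortion apply to the point x, -y, -z); pixel columns grow to the right and rows downward; lengths in m; the calibration is good to about 2 mm. A picture is of the moment at which its call begins: read the wrist's pose just before it. camera_params takes no time and is no camera call.
A pose or a line that the arm cannot do raises ctrl.MotionError and nothing moves.
- ctrl.sign_off(): hands the job in, once; it reports no verdict.
Readings, each from a call of its own:
- ctrl.current_t(): time.
- ctrl.current_q(): joint angles.
- ctrl.current_dq(): joint speeds.
- ctrl.current_effort(): joint torques, N m.
- ctrl.current_tool_pos(): TCP position.
- ctrl.current_eef_rot(): TCP orientation.
- ctrl.current_contact_force(): force on the tool from outside, world axes, zero at the start.
- ctrl.current_wrist_torque(): the same for the moment, N m.
- ctrl.current_grip_width(): opening from 0.0 (shut) to 1.0 (fully open).
Only numpy, scipy, OpenCV 4.12 (cv2) and the standard library are available. Lean on these libraries where they do the work, as an engineer would, in place of code of your own. Each camera call takes 0.05 s, during which the arm holds its last target. There are 200 camera calls.

## Working session

There is one attempt and no reset: what is moved stays moved. The work goes in short steps, each a Python script; the robot and the scene stay as the last script left them, time stands still between calls to the robot, and variables do not carry over. Pictures are saved under pics/ and viewed, on a budget of 14 in all, crops included, one or two more only if the job needs it, and the job is handed in when it is done.

```bash
mkdir -p pics; ls
python3 - <<'E'
from bench import ctrl
import cv2,numpy as np
np.set_printoptions(precision=4,suppress=True)
a=[ctrl.read_camera(n) for n in("scene","side")]
cv2.imwrite('pics/scene0.png',a[0]);cv2.imwrite('pics/side0.png',a[1])
for n in("scene","side","wrist"):print(n,ctrl.camera_params(n))
print(ctrl.current_eef_rot(),ctrl.current_t())
cv2.imwrite('pics/a_scene.png',cv2.resize(a[0],(800,600),interpolation=cv2.INTER_CUBIC))
cv2.imwrite('pics/a_side.png',cv2.resize(a[1],(800,600),interpolation=cv2.INTER_CUBIC))
E
```

```text
pics
scene {'fx': 465.5607632198586, 'fy': 465.5607632198586, 'cx': 255.25628332778604, 'cy': 182.18216903470474, 'pose': array([[ 0.7641, -0.3422,  0.5468,  1.2683],
       [ 0.6451,  0.4048, -0.6481, -0.8662],
       [ 0.0004,  0.848 ,  0.5301,  0.8042],
       [ 0.    ,  0.    ,  0.    ,  1.    ]])}
side {'fx': 374.97684245404804, 'fy': 374.97684245404804, 'cx': 257.16436439460387, 'cy': 183.3096400658326, 'pose': array([[-0.8453,  0.296 , -0.4448, -0.0359],
       [-0.5341, -0.4913,  0.688 ,  0.8449],
       [-0.0149,  0.8192,  0.5734,  0.7855],
       [ 0.    ,  0.    ,  0.    ,  1.    ]])}
wrist {'fx': 266.21898238102557, 'fy': 266.21898238102557, 'cx': 257.0500776058529, 'cy': 189.07856395671214, 'T_tool_cam': array([[-0.0003,  0.9604,  0.2787,  0.0787],
       [ 1.    ,  0.0005, -0.0009,  0.0001],
       [-0.001 ,  0.2787, -0.9604, -0.1698],
       [ 0.    ,  0.    ,  0.    ,  1.    ]])}
[[ 0.9031  0.4294 -0.0004]
 [ 0.4294 -0.9031  0.001 ]
 [ 0.0001 -0.0011 -1.    ]] 0.1
```

View pics/a_scene.png

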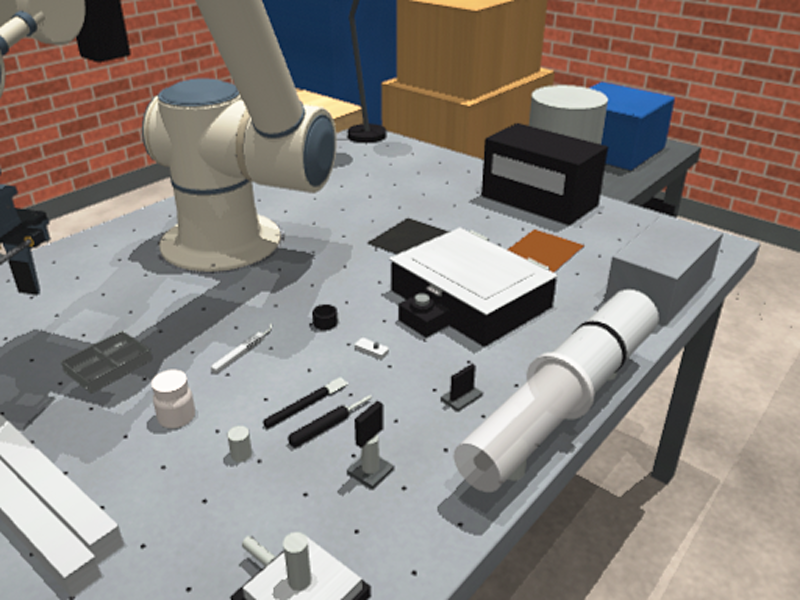

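View pics/a_side.png

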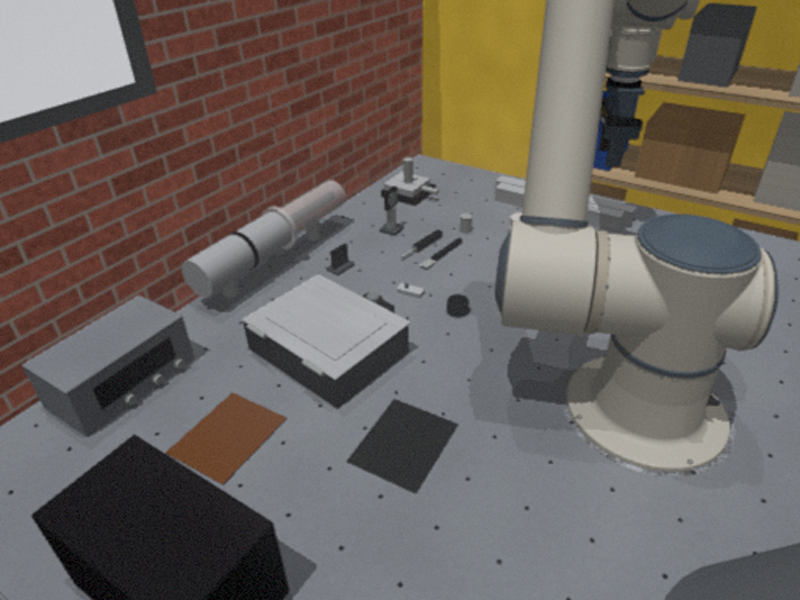

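The scene shows the shut case with its lid corners at about (391,258), (459,228), (555,273) and (487,311). The button is at (423,299) and the black pad at (408,235). A silver instrument is at (242,350), the spatula at (305,402) and the screwdriver at (330,420). There is no mirror in view.

```bash
cat > h.py <<'E'
from bench import ctrl
import cv2,numpy as np
np.set_printoptions(precision=4,suppress=True)
def cam(n):
    p=ctrl.camera_params(n)
    if n=="wrist":
        T=np.eye(4);T[:3,:3]=ctrl.current_eef_rot();T[:3,3]=ctrl.current_tool_pos();P=T@p["T_tool_cam"]
    else:P=p["pose"]
    return p,np.array(P)
def ray(c,u,v):
    p,P=c;d=P[:3,:3]@np.array([(u-p["cx"])/p["fx"],-(v-p["cy"])/p["fy"],-1]);return P[:3,3],d
def pt(c,u,v,z):
    o,d=ray(c,u,v);return o+d*(z-o[2])/d[2]
def proj(c,X):
    p,P=c;q=P[:3,:3].T@(np.array(X)-P[:3,3]);return np.array([p["cx"]-p["fx"]*q[0]/q[2],p["cy"]+p["fy"]*q[1]/q[2]])
def R(yaw): # tool down, tool x axis along yaw(deg) ; y = closing line
    a=np.radians(yaw);c,s=np.cos(a),np.sin(a);return np.array([[c,s,0],[s,-c,0],[0,0,-1.]])
def shot(name):
    c=cam("wrist");im=ctrl.read_camera("wrist");np.savez("pics/"+name,P=c[1]);cv2.imwrite("pics/%s.png"%name,im);return c,im
def load(name):
    return (ctrl.camera_params("wrist"),np.load("pics/%s.npz"%name)["P"]),cv2.imread("pics/%s.png"%name)
E
python3 - <<'E'
from h import *
s=cam("scene");d=cam("side");k=512/800
for n,uv,z in[("lidL",(391,258),.077),("lidT",(459,228),.077),("lidR",(555,273),.077),("lidB",(487,311),.077),("btn",(423,299),.05),("padT",(408,220),.003),("padL",(370,243),.003),("silver0",(215,370),.007),("silver1",(270,327),.007),("spat0",(266,423),.007),("spat1",(346,382),.007),("drv0",(292,440),.01),("drv1",(370,400),.01),("jar",(173,420),0),("tube",(325,325),0),("clamp",(372,352),0),("holder",(239,457),0),("post",(370,470),0)]:
    print(n,pt(s,uv[0]*k,uv[1]*k,z))
for n,uv,z in[("lid1",(246,322),.077),("lid2",(322,277),.077),("lid3",(410,325),.077),("lid4",(333,376),.077),("pad",(398,400),.003),("pad",(457,430),.003),("pad",(415,490),.003),("pad",(349,458),.003)]:
    print(n,pt(d,uv[0]*k,uv[1]*k,z))
ctrl.goto([.30,-.40,.40],R(0))
E
```

```text
lidL [0.441  0.0898 0.077 ]
lidT [0.4684 0.2826 0.077 ]
lidR [0.7214 0.2507 0.077 ]
lidB [0.6952 0.0567 0.077 ]
btn [0.5582 0.0464 0.05  ]
padT [0.268  0.3536 0.003 ]
padL [0.2753 0.2082 0.003 ]
silver0 [ 0.3822 -0.3122  0.007 ]
silver1 [ 0.3572 -0.1642  0.007 ]
spat0 [ 0.5519 -0.3435  0.007 ]
spat1 [ 0.5788 -0.1885  0.007 ]
drv0 [ 0.6139 -0.3448  0.01  ]
drv1 [ 0.6433 -0.1989  0.01  ]
jar [ 0.4261 -0.4307  0.    ]
tube [ 0.4246 -0.0856  0.    ]
clamp [ 0.5502 -0.0907  0.    ]
holder [ 0.5712 -0.4147  0.    ]
post [ 0.7402 -0.3064  0.    ]
lid1 [0.7098 0.2542 0.077 ]
lid2 [0.6809 0.0538 0.077 ]
lid3 [0.431  0.0961 0.077 ]
lid4 [0.4713 0.2855 0.077 ]
pad [0.3841 0.2149 0.003 ]
pad [0.2594 0.2213 0.003 ]
pad [0.2585 0.3623 0.003 ]
pad [0.3827 0.3668 0.003 ]
```

Run:
```python
from h import *
ctrl.goto([.50,-.27,.26],R(0)); c,im=shot("w1")
cv2.imwrite('pics/w1v.png',cv2.resize(im,(800,600),interpolation=cv2.INTER_CUBIC))
ctrl.goto([.60,.10,.40],R(0)); c,im=shot("w2")
cv2.imwrite('pics/w2v.png',cv2.resize(im,(800,600),interpolation=cv2.INTER_CUBIC))
print(ctrl.current_t(),ctrl.current_q(),ctrl.current_eef_rot())
```

```text
3.7667 [ 3.7318 20.4417 61.6158 -0.0144 97.9913 93.813 ] [[ 1.     -0.0015 -0.0008]
 [-0.0015 -1.     -0.0003]
 [-0.0008  0.0003 -1.    ]]
```

View pics/w1v.png

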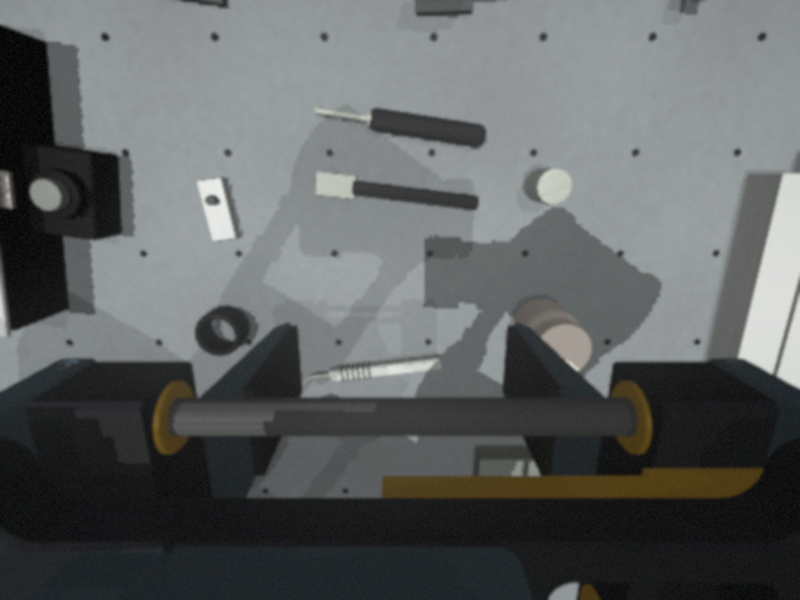

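View pics/w2v.png

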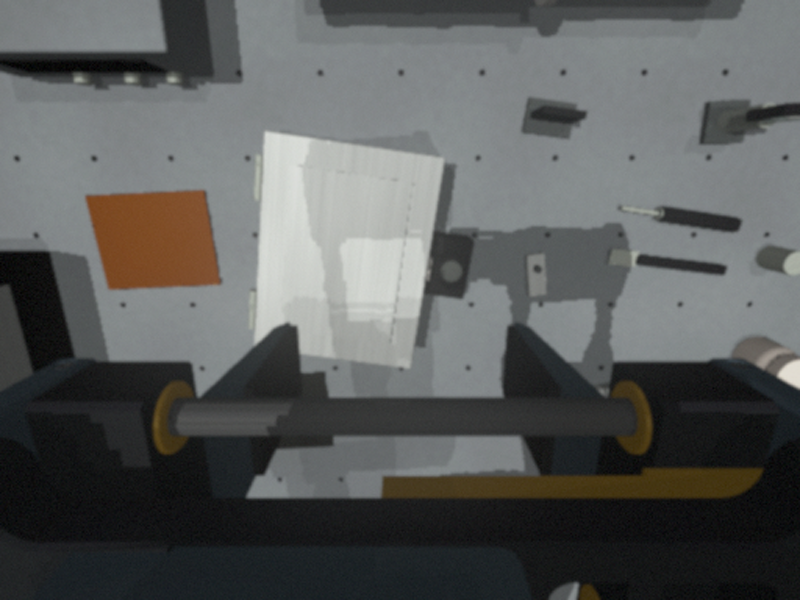

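The wrist view shows three instruments: the probe (ringed silver handle, (305,380) to (440,358)), the spatula ((316,185) to (478,202)) and the screwdriver ((316,110) to (485,135)). There is no mirror and no forceps. The second view shows the lid corners at (265,132), (443,157) and (410,367), and the button at (451,270).

Run:
```python
from h import *
k=512/800
c,_=load("w2")
for n,uv,z in[("far+y",(265,132),.077),("far-y",(443,157),.077),("near-y",(410,367),.077),("btn",(451,270),.05)]:
    print(n,pt(c,uv[0]*k,uv[1]*k,z))
c1,_=load("w1")
print("btn1",[pt(c1,48*k,195*k,z) for z in(.03,.05,.06)])
# triangulate button between w1 and w2
def tri(a,b):
    (o1,d1),(o2,d2)=a,b
    A=np.stack([d1,-d2],1);t=np.linalg.lstsq(A,o2-o1,rcond=None)[0]
    return o1+d1*t[0],o2+d2*t[1]
print(tri(ray(c1,48*k,195*k),ray(c,451*k,270*k)), tri(ray(cam("scene"),423*k,299*k),ray(c,451*k,270*k)))
for n,uv,z in[("drv",(316,110),.01),("drv",(485,135),.01),("sp",(316,185),.007),("sp",(478,202),.007),("pr",(305,380),.007),("pr",(440,358),.007)]:
    print(n,pt(c1,uv[0]*k,uv[1]*k,z))
```

```text
far+y [0.7242 0.2492 0.077 ]
far-y [0.6977 0.0517 0.077 ]
near-y [0.4391 0.0877 0.077 ]
btn [0.5616 0.0353 0.05  ]
btn1 [array([0.5607, 0.0591, 0.03  ]), array([0.5616, 0.0426, 0.05  ]), array([0.562 , 0.0344, 0.06  ])]
(array([0.5619, 0.0364, 0.0575]), array([0.5633, 0.0362, 0.0572])) (array([0.5653, 0.0373, 0.0575]), array([0.5635, 0.0363, 0.058 ]))
drv [ 0.6366 -0.192   0.01  ]
drv [ 0.6147 -0.3506  0.01  ]
sp [ 0.569  -0.1875  0.007 ]
sp [ 0.5525 -0.3477  0.007 ]
pr [ 0.3569 -0.1628  0.007 ]
pr [ 0.3837 -0.3141  0.007 ]
```

```bash
cat >> h.py <<'E'
CY=-7.8; CO=np.array([.582,.1705,0])
def C(x,y,z): # case mm -> world m
    a=np.radians(CY);c,s=np.cos(a),np.sin(a);x,y,z=x/1e3,y/1e3,z/1e3
    return CO+[c*x-s*y,s*x+c*y,z]
RC=R(CY-90)
E
python3 - <<'E'
from h import *
ctrl.command_gripper(0.0)
ctrl.goto(C(0,-139,110),RC); print(ctrl.current_q())
print(ctrl.move_l(C(0,-139,45),vel=.03,contact_N=2.0),ctrl.current_tool_pos())
z=ctrl.current_tool_pos()[2]*1e3
ctrl.move_l(C(0,-139,z-6),vel=.03); print(ctrl.current_contact_force(),ctrl.current_tool_pos())
ctrl.sleep(.3)
ctrl.move_l(C(0,-139,150),vel=.1); ctrl.sleep(.5)
ctrl.move_l(C(0,-170,300),vel=.2)
ctrl.command_gripper(1.0)
ctrl.goto(C(0,-90,330),RC)
c,im=shot("w3");cv2.imwrite('pics/w3v.png',cv2.resize(im,(800,600),interpolation=cv2.INTER_CUBIC));print(ctrl.current_t(),ctrl.current_q())
E
```

```text
[  -2.7311   30.481    92.508    -0.0007   57.0022 -174.9178]
True [0.563  0.0328 0.0604]
[-9.3986 -0.6823 34.7261] [0.5632 0.0328 0.0558]Traceback (most recent call last):
  File "<stdin>", line 9, in <module>
bench.MotionError: the arm cannot follow that straight line within its joint ranges
```

Run:
```python
from h import *
print(ctrl.current_tool_pos(),ctrl.current_contact_force())
p=ctrl.current_tool_pos()
ctrl.move_l([p[0],p[1],.2],vel=.1); ctrl.sleep(.5)
ctrl.move_l(C(0,-120,330),vel=.2)
ctrl.command_gripper(1.0)
ctrl.goto(C(0,-50,330),RC)
c,im=shot("w3");cv2.imwrite('pics/w3v.png',cv2.resize(im,(800,600),interpolation=cv2.INTER_CUBIC));print(ctrl.current_t(),ctrl.current_q())
```

```text
[0.5631 0.0328 0.1499] [-1.0145 -0.2109 -0.3446]
16.7167 [   6.0798   20.1728   72.2788   -0.0178   87.5619 -166.1673]
```

View pics/w3v.png

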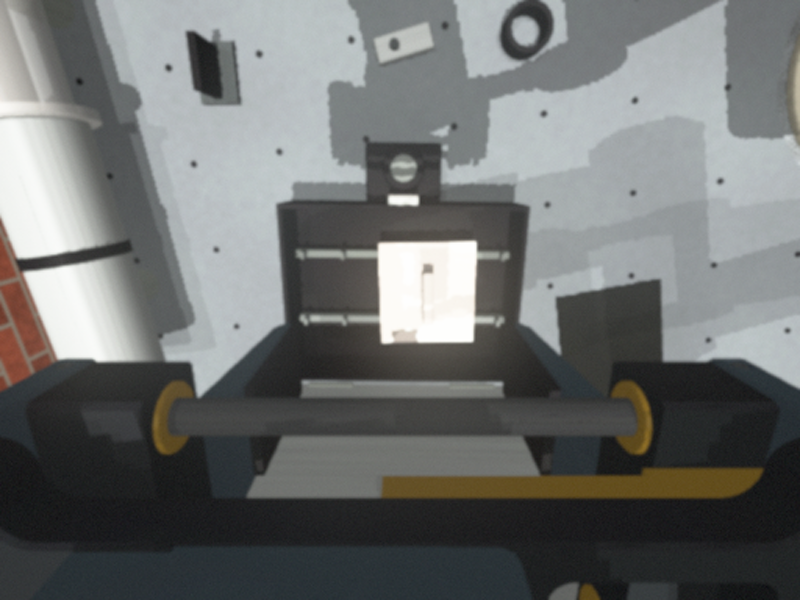

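The lid stands open, with its inner face showing at (400,440). The plate is in the case at (378–476, 241–343), and the rim's -y corners are at (278,204) and (528,204).

Run:
```python
from h import *
k=512/800
c,im=load("w3")
P=[pt(c,u*k,v*k,.038) for u,v in((378,241),(476,241),(475,342),(383,343))]
m=(im.min(2)>215).astype('uint8');m[:150]=0;m[225:]=0;m[:,:220]=0;m[:,320:]=0
ct=max(cv2.findContours(m,0,2)[0],key=cv2.contourArea);r=cv2.minAreaRect(ct);print(r)
B=[pt(c,u,v,.038) for u,v in cv2.boxPoints(r)]
a=np.radians(CY);Rc=np.array([[np.cos(a),-np.sin(a)],[np.sin(a),np.cos(a)]])
for Q in(P,B):print(np.array([Rc.T@(q-CO)[:2]*1e3 for q in Q]),np.mean([Rc.T@(q-CO)[:2]*1e3 for q in Q],0))
for u,v in((278,204),(528,204)):print("rim",Rc.T@(pt(c,u*k,v*k,.066)-CO)[:2]*1e3)
print("btn",Rc.T@(pt(c,403*k,167*k,.058)-CO)[:2]*1e3)
s=cam("side")
for n,c2,L,z in(("side",s,((398,400),(457,430),(415,490),(349,458)),.003),("w3",c,((557,298),(661,280)),.003)):
    print(n,[pt(c2,u*k,v*k,z) for u,v in L])
```

```text
((273.0, 186.5), (63.0, 62.0), 90.0)
[[ 26.3768 -57.2864]
 [-82.7161 -57.4845]
 [-87.766   63.5494]
 [ 22.1473  65.0768]] [-30.4895   3.4638]
[[ 26.2565 -55.9589]
 [-81.6708 -56.1553]
 [-87.676   61.783 ]
 [ 27.9337  62.0347]] [-28.7892   2.9259]
rim [126.2934 -99.3278]
rim [-128.7986  -99.7597]
btn [  -1.2281 -135.7497]
side [array([0.3841, 0.2149, 0.003 ]), array([0.2594, 0.2213, 0.003 ]), array([0.2585, 0.3623, 0.003 ]), array([0.3827, 0.3668, 0.003 ])]
w3 [array([0.3929, 0.2155, 0.003 ]), array([0.2656, 0.2094, 0.003 ])]
```

Run:
```python
from h import *
ctrl.goto([.33,.15,.33],R(-90))
ctrl.goto([.33,.36,.33],R(-90)); c,im=shot("pad")
m=(im.max(2)<75).astype('uint8');m[230:]=0
m=cv2.morphologyEx(m,cv2.MORPH_OPEN,np.ones((5,5)))
for ct in sorted(cv2.findContours(m,0,2)[0],key=cv2.contourArea)[-4:]:
    r=cv2.minAreaRect(ct);B=np.array([pt(c,u,v,.003)[:2] for u,v in cv2.boxPoints(r)]);print(cv2.contourArea(ct),r,B.tolist(),B.mean(0))
print(ctrl.current_t())
cv2.imwrite('pics/padv.png',im)
```

```text
429.5 ((175.0, 219.0), (20.0, 30.0), 90.0) [[0.5234273981331922, 0.4656073004961204], [0.4638366333678108, 0.46559736738628954], [0.46688524716880286, 0.5088314353244177], [0.5278363562780534, 0.5088475553804322]] [0.4955 0.4872]
942.5 ((13.499998092651367, 198.49998474121094), (26.999996185302734, 60.99999237060547), 0.0) [[0.8531930118427771, 0.5089335690285842], [0.819137953200418, 0.3827268409677257], [0.767781471810846, 0.3827279057893806], [0.7982554892752904, 0.5089190394213577]] [0.8096 0.4458]
6166.5 ((260.8638000488281, 115.18447875976562), (90.31446838378906, 73.57869720458984), 86.633544921875) [[0.39190562116731886, 0.2148768361859882], [0.26567139426564096, 0.20808392638086143], [0.2495723988733408, 0.3638206341030908], [0.38779111394403576, 0.3720249241673844]] [0.3237 0.2897]
11299.0 ((94.0, 58.0), (116.0, 188.0), 90.0) [[0.7447887861938072, 0.10719170827283456], [0.44179891657259546, 0.10738669929465439], [0.4548782375935192, 0.2875164136641749], [0.7934252289135278, 0.2874364808523869]] [0.6087 0.1974]
18.5917
```

View pics/padv.png

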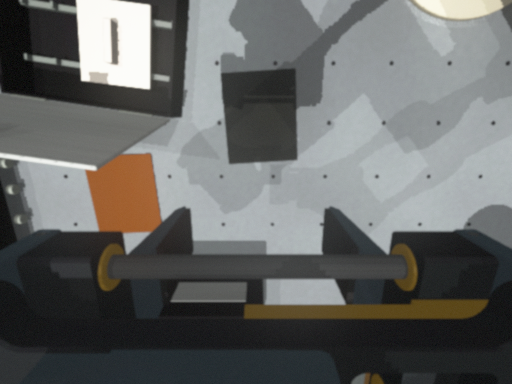

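Run:
```python
from h import *
ctrl.goto([.33,.15,.33],RC)
ctrl.command_gripper(.6)
ctrl.goto(C(-30,3,150),RC)
t=ctrl.move_l(C(-30,3,43),vel=.06,contact_N=4)
zg=ctrl.current_tool_pos()[2];print(t,zg)
ctrl.command_gripper(0);print("w",ctrl.current_grip_width()*91)
ctrl.move_l(C(-30,3,210),vel=.1);print("w",ctrl.current_grip_width()*91,ctrl.current_contact_force())
ctrl.move_l([.36,.17,.21],vel=.15)
Rp=R(3.2-90)
ctrl.move_l([.325,.29,.21],vel=.12,ori=Rp);print("w",ctrl.current_grip_width()*91,ctrl.current_contact_force())
t=ctrl.move_l([.325,.29,zg-.032-.004],vel=.05,contact_N=4);print(t,ctrl.current_tool_pos(),ctrl.current_contact_force())
ctrl.command_gripper(.5);ctrl.sleep(.2)
ctrl.move_l([.325,.29,.12],vel=.12)
ctrl.goto([.325,.36,.33],R(-90));c,im=shot("pad2");cv2.imwrite('pics/pad2v.png',im);print(ctrl.current_t())
```

```text
False 0.04327171567021589
w 11.619747667241311
w 11.643966920664102 [ 0.5102  0.4029 -0.8377]
w 11.928868925153115 [ 0.1585 -0.3632 -1.5378]
True [0.325  0.29   0.0138] [-0.7605  0.163   3.0074]
34.7167
```

View pics/pad2v.png

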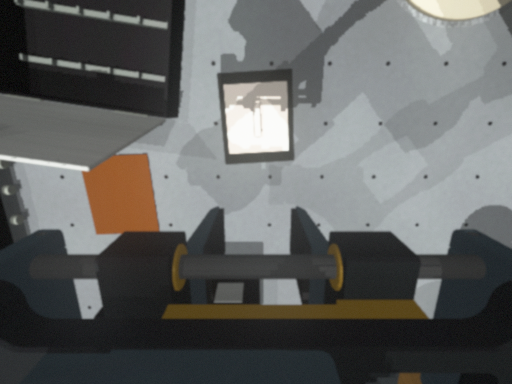

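The plate lies flat inside the pad, with margins of about 12, 7, 4 and 2 px. Next I measure the instruments afresh.

Run:
```python
from h import *
ctrl.goto([.36,.10,.30],R(0))
ctrl.goto([.55,-.25,.30],R(0)); c,im=shot("w5")
cv2.imwrite('pics/w5v.png',cv2.resize(im,(800,600),interpolation=cv2.INTER_CUBIC));print(ctrl.current_t())
```

```text
39.8083
```

View pics/w5v.png

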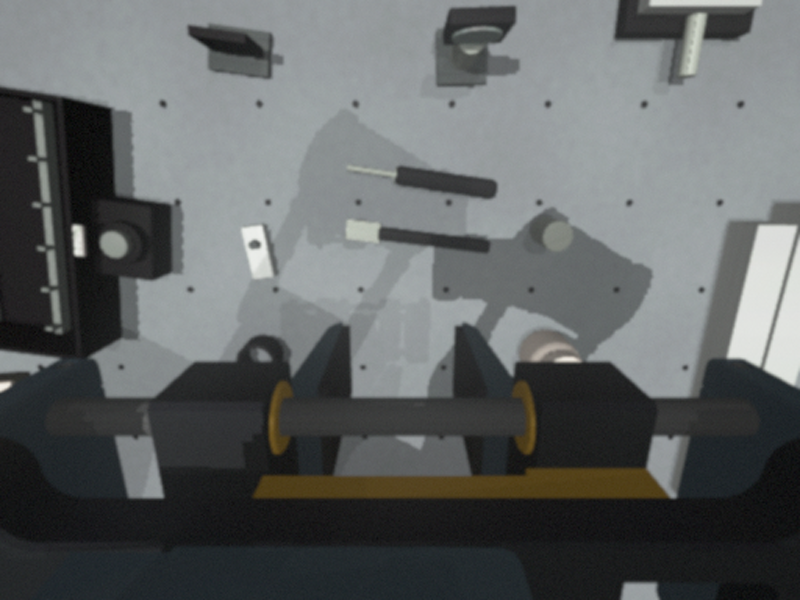

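The driver spans (347,168) to (496,188), the spatula (346,230) to (490,245), and the post mount's base is at (436–487, 40–85).

```bash
cat >> h.py <<'E'
def handle(c,im,guess,z,L,rad=70,thr=70):
    """black handle near guess (world): returns origin and axis yaw(deg), axis nearest +y"""
    g=proj(c,guess);m=(im.max(2)<thr).astype('uint8')
    w=np.zeros_like(m);cv2.circle(w,tuple(int(x) for x in g),rad,1,-1);m*=w
    best=min((q for q in cv2.findContours(m,0,2)[0] if cv2.contourArea(q)>80),key=lambda q:np.linalg.norm(np.mean(q[:,0],0)-g))
    (u,v),(a,b),_=r=cv2.minAreaRect(best);B=cv2.boxPoints(r)
    i=np.argsort([np.linalg.norm(B[0]-B[j]) for j in(1,2,3)]);n=[1,2,3][i[0]];o=[j for j in(1,2,3) if j!=n]
    e1=pt(c,*((B[0]+B[n])/2),z);e2=pt(c,*((B[o[0]]+B[o[1]])/2),z)
    if e2[1]<e1[1]:e1,e2=e2,e1
    d=(e2-e1);l=np.linalg.norm(d);d/=l
    return (e1+e2)/2,np.degrees(np.arctan2(d[1],d[0])),l,d
E
python3 - <<'E'
from h import *
k=512/800
c,im=load("w5")
for u,v in((436,85),(487,85)):print("post",pt(c,u*k,v*k,.0))
for u,v in((447,8),(515,8),(447,35)):print("post top",pt(c,u*k,v*k,.12),pt(c,u*k,v*k,.07))
print("drv",handle(c,im,[.62,-.30,.01],.012,110))
print("spat",handle(c,im,[.556,-.30,.007],.009,125))
for u,v in((347,168),(496,188)):print(pt(c,u*k,v*k,.01))
for u,v in((346,230),(490,245)):print(pt(c,u*k,v*k,.007))
E
```

```text
post [ 0.7174 -0.2843  0.    ]
post [ 0.7175 -0.3367  0.    ]
post top [ 0.7458 -0.2822  0.12  ] [ 0.7626 -0.2869  0.07  ]
post top [ 0.7459 -0.3318  0.12  ] [ 0.7626 -0.3436  0.07  ]
post top [ 0.7285 -0.2827  0.12  ] [ 0.7427 -0.2875  0.07  ]
drv (array([ 0.6212, -0.2963,  0.012 ]), np.float64(81.54023630193039), np.float64(0.10439398456477939), array([0.1471, 0.9891, 0.    ]))
spat (array([ 0.5596, -0.2857,  0.009 ]), np.float64(83.70140861466778), np.float64(0.11990073953191507), array([0.1097, 0.994 , 0.    ]))
[ 0.6358 -0.1914  0.01  ]
[ 0.6154 -0.3502  0.01  ]
[ 0.5701 -0.1875  0.007 ]
[ 0.5535 -0.3481  0.007 ]
```

```bash
cat >> h.py <<'E'
def pick_place(o,yaw,slot_x,h,wide,rel):
    """o: origin xy, yaw of instrument axis(deg), wide/rel opening mm before grasp / at release"""
    Rg=R(yaw);w=lambda:round(ctrl.current_grip_width()*91,1)
    ctrl.command_gripper(wide/91)
    ctrl.goto([o[0],o[1],.14],Rg)
    t=ctrl.move_l([o[0],o[1],.005],vel=.08,contact_N=5);zg=ctrl.current_tool_pos()[2]
    ctrl.command_gripper(0);print("touch",t,"z",zg,"grip",w())
    if not h-4<w()<h+6:print("NO GRIP");return False
    ctrl.move_l([o[0],o[1],.22],vel=.15);print("up",w())
    ctrl.goto(C(slot_x,0,230),RC);print("over",w(),ctrl.current_contact_force())
    if w()<h-4:print("LOST");return False
    ctrl.move_l(C(slot_x,0,90),vel=.15)
    t=ctrl.move_l(C(slot_x,0,20+zg*1e3-2),vel=.04,contact_N=4);print("down",t,ctrl.current_tool_pos()[2]-zg,w())
    ctrl.command_gripper(rel/91);ctrl.sleep(.2)
    ctrl.move_l(C(slot_x,0,150),vel=.12);print("t",ctrl.current_t());return True
E
python3 - <<'E'
from h import *
ctrl.goto([.44,-.25,.30],R(0)); c,im=shot("w6")
cv2.imwrite('pics/w6v.png',cv2.resize(im,(800,600),interpolation=cv2.INTER_CUBIC));print(ctrl.current_t())
g=proj(c,[.37,-.25,.007]);print(g)
for thr in(150,170,190,210):
    m=(im.min(2)>thr).astype('uint8');w=np.zeros_like(m);cv2.circle(w,tuple(int(x) for x in g),60,1,-1);m=cv2.morphologyEx(m*w,cv2.MORPH_CLOSE,np.ones((5,5)))
    ct=max(cv2.findContours(m,0,2)[0],key=cv2.contourArea);r=cv2.minAreaRect(ct);print(thr,cv2.contourArea(ct),r,[pt(c,u,v,.01)[:2] for u,v in cv2.boxPoints(r)])
E
```

```text
40.375
[256.9771 196.6942]
150 1287.5 ((263.065185546875, 199.70721435546875), (54.25297164916992, 71.76388549804688), 48.57633590698242) [array([ 0.3587, -0.1791]), array([ 0.4458, -0.2762]), array([ 0.3717, -0.3425]), array([ 0.2764, -0.2445])]
170 168.5 ((271.18463134765625, 212.47695922851562), (6.449805736541748, 38.69883346557617), 82.87498474121094) [array([ 0.3419, -0.24  ]), array([ 0.3513, -0.3106]), array([ 0.3387, -0.3125]), array([ 0.3292, -0.2414])]
190 54.5 ((283.5599670410156, 210.91998291015625), (5.374011993408203, 13.293608665466309), 81.8698959350586) [array([ 0.3468, -0.2861]), array([ 0.3504, -0.3102]), array([ 0.34 , -0.312]), array([ 0.3363, -0.2877])]
210 37.5 ((283.5, 211.0), (4.0, 11.0), 90.0) [array([ 0.3472, -0.2887]), array([ 0.3472, -0.3089]), array([ 0.3393, -0.3092]), array([ 0.3393, -0.2889])]
```

View pics/w6v.png

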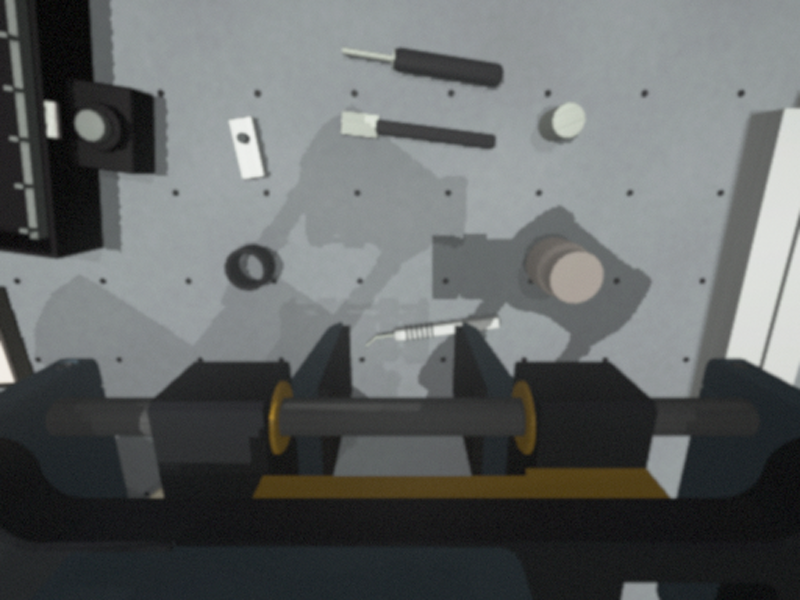

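The probe has been knocked aside: its handle now runs from (499,323) to (395,335), with the tip at (368,344).

Run:
```python
from h import *
k=512/800
c,im=load("w6")
b=pt(c,499*k,323*k,.008);f=pt(c,395*k,335*k,.008);d=f-b;l=np.linalg.norm(d);d/=l
o=b+.08*d;yaw=np.degrees(np.arctan2(d[1],d[0]));print(b,f,l,o,yaw,np.hypot(*o[:2]))
pick_place(o[:2],yaw,-46,14,60,32)
c,im=shot("p1")
```

```text
[ 0.3509 -0.365   0.008 ] [ 0.3358 -0.2422  0.008 ] 0.12374446708677782 [ 0.3411 -0.2856  0.008 ] 97.00332306577421 0.4449070378205918
touch False z 0.0052914808253975675 grip 13.6
up 13.8
over 13.7 [-0.3317  0.1158 -1.1683]
down True 0.01966159882225416 13.8
t 53.025
```

Run:
```python
from h import *
ctrl.move_l(C(-46,0,230),vel=.2)
ctrl.goto([.55,-.25,.30],R(0)); c,im=shot("w7")
m,yaw,l,d=handle(c,im,[.56,-.286,.009],.009,125);print(m,yaw,l)
if .112<l<.13:
    o=m+.0175*d
    if pick_place(o[:2],yaw,46,14,50,32):
        ctrl.move_l(C(46,0,230),vel=.2)
        ctrl.goto([.55,-.25,.30],R(0)); c,im=shot("w8")
        m,yaw,l,d=handle(c,im,[.6212,-.2963,.012],.012,110);print(m,yaw,l)
        if .098<l<.116: pick_place((m+.025*d)[:2],yaw,92,20,50,34)
ctrl.move_l(C(92,0,230),vel=.2)
ctrl.goto(C(0,-70,300),RC)
c,im=shot("w9");cv2.imwrite('pics/w9v.png',cv2.resize(im,(800,600),interpolation=cv2.INTER_CUBIC));print(ctrl.current_t())
```

```text
[ 0.56   -0.2858  0.009 ] 83.18072468467743 0.12138595821530392
touch False z 0.00540776955139894 grip 13.6
up 13.5
over 14.1 [ 0.024   0.7595 -0.9148]
down True 0.019549335306473785 13.9
t 69.575
[ 0.6211 -0.296   0.012 ] 81.48189468722947 0.10492757745342499
touch False z 0.005479266475928328 grip 19.8
up 19.6
over 20.0 [ 0.5776 -0.4912 -0.2044]
down True 0.019163247727663965 19.6
t 86.0083
87.2083
```

View pics/w9v.png

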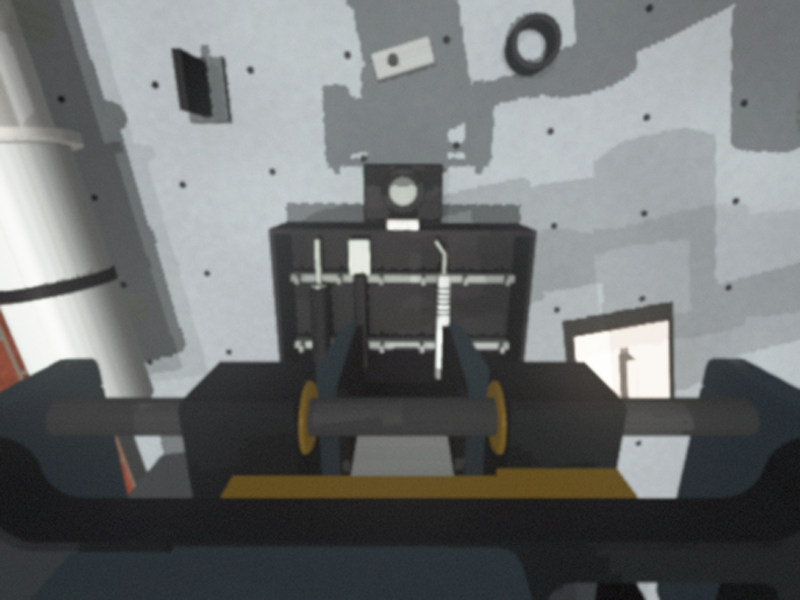

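The driver, spatula and probe lie in compartments 5, 4 and 2, at columns 318, 360 and 442, and the plate is on the pad at right. Now I shut the lid.

Run:
```python
from h import *
ctrl.command_gripper(0)
ctrl.move_l(C(0,-70,400),vel=.2)
ctrl.move_l(C(0,190,400),vel=.25)
ctrl.move_l(C(0,190,245),vel=.12)
f0=ctrl.current_contact_force();print(ctrl.current_t(),f0)
def P(th,r=185):
    a=np.radians(th);return C(0,100-r*np.cos(a)+7*np.sin(a)+16*min(1,np.sin(a)*2),72+r*np.sin(a)+6*np.cos(a))
ctrl.move_l(C(0,155,248),vel=.06)
for th in range(95,0,-9):
    ctrl.move_l(P(th),vel=.08);f=ctrl.current_contact_force()-f0;print(th,f)
    if np.linalg.norm(f)>25:break
print(ctrl.current_t(),ctrl.current_tool_pos())
```

```text
91.1417 [-0.4996 -0.2407 -0.6242]
95 [0.6398 1.5615 1.2646]
86 [0.351  1.9297 0.739 ]
77 [0.1318 2.6017 0.2875]
68 [0.4432 2.6711 1.6584]
59 [0.72   1.805  1.5522]
50 [0.0907 1.2795 1.4619]
41 [-0.2245  0.1461  1.4743]
32 [0.1161 0.2692 0.8452]
23 [0.1931 0.4045 2.4664]
14 [-0.1847 -0.227   1.9045]
5 [-0.1611 -0.6869  1.8601]
97.475 [0.5709 0.0903 0.0941]
```

Run:
```python
from h import *
y=-90
z=ctrl.current_tool_pos()[2]*1e3
ctrl.move_l(C(0,y,z-4),vel=.04)
print("hit",ctrl.move_l(C(0,y,68),vel=.02,contact_N=14),ctrl.current_tool_pos(),ctrl.current_contact_force())
ctrl.sleep(.3);print(ctrl.current_contact_force(),ctrl.current_tool_pos())
ctrl.move_l(C(0,y,150),vel=.08)
ctrl.move_l(C(0,y,330),vel=.2)
ctrl.command_gripper(1)
ctrl.goto([.57,.10,.40],R(0));c,im=shot("w10")
s=ctrl.read_camera("scene")
cv2.imwrite('pics/w10v.png',np.hstack([cv2.resize(im,(400,300)),cv2.resize(s,(400,300))]));print(ctrl.current_t())
k=512/800
for u,v in((265,132),(443,157),(410,367)):pass
for n,X in(("far+y",[.7242,.2492,.077]),("far-y",[.6977,.0517,.077])):print(n,proj(c,X)*400/512)
```

```text
hit True [0.5698 0.0812 0.0714] [-3.7504 -0.8313 17.2973]
[-3.3744 -1.2708 15.7292] [0.5698 0.0812 0.0716]
106.7167
far+y [131.9748  51.3033]
far-y [222.4512  64.3729]
```

View pics/w10v.png

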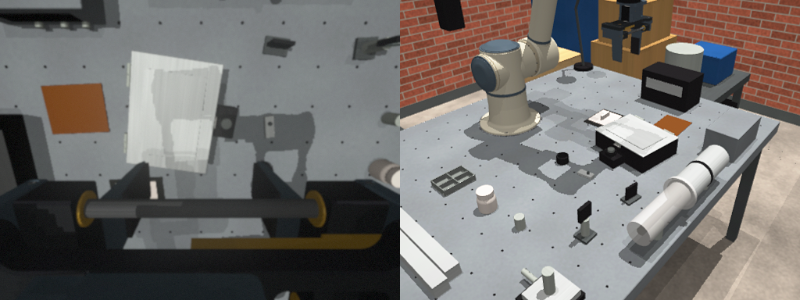

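```bash
python3 -c "
from h import *
print(ctrl.current_contact_force());ctrl.sign_off();print(ctrl.current_t())"
```

```text
[-0.1083 -0.6861 -0.2523]
the job is handed in; nothing more can be done
the job is handed in; nothing more can be done
```

The kit is packed and handed in at about 107 s on the robot's clock. I pressed the release button and the lid sprang open, then moved the packing plate onto the black pad. Only the probe, spatula and screwdriver were on the bench. They went into compartments 2, 4 and 5, and then I shut the lid.

**Last checks**
- **Lid:** it stayed shut after the tool lifted off. Its far corners are in the same image positions as before it was opened, so I take it as latched. I had no direct reading of the lid joint.
- **Instruments:** the wrist view before closing showed all three lying across both combs in their own compartments. The probe had been knocked aside during the run, so I measured it again before picking it up.
- **Plate:** it lies flat and wholly on the pad, but about 5 mm off-centre towards +y. I left it there.
- **Bystanders:** they look undisturbed in the final scene view.

**Disagreements and mishaps**
- **Button press:** it reached about 35 N once the button was fully down, more than it needed.
- **Refused move:** one straight-line move was refused because of the last joint's range. I re-routed it.
- **Side camera:** my positions from it differed from the wrist camera by about 1 cm, so I used the wrist camera's.

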